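# Close the loaded sample clamp and hold it shut

### The arm

A 6-joint arm with a two-finger parallel gripper is mounted at the origin on the work surface. World frame = base frame: x ahead of the robot, y to its left, z up, the work surface at z = 0. Lengths are in mm, angles in rad, forces in N, time in s.
With the tool pointing down it reaches from about 350 to 975 mm from the base axis. Payload 7.1 kg.
Tool frame: the origin (TCP) lies at the very end of the fingers, on their centre line; the grasp point (between the pads) lies 19 mm behind it; x points along the fingers, z is the direction in which the jaws open and shut, and the axes are right-handed (so a half turn about x gives the same grasp; the last joint's range is limited). The gripper opens to 88 mm and grips with 3 to 60 N. Pads are 20 mm wide; open, the fingers measure 115 mm over their backs; the gripper's body (75 mm by 178 mm) begins 61 mm behind the grasp point.
Start: joints at [1.107, 0.423, 1.63, -0, 1.089, -0.019], TCP at [268.891, 564.183, 222.675] pointing down, gripper open.
Joint ranges: [-3, 3], [-0.9, 2.11], [0.09, 2.58], [-1.31, 4.45], [0.11, 2.69], [-2.54, 2.54]. Speed limits (rad/s): [2.39, 2.39, 3.01, 3.14, 3.14, 3.14].

### API

Orientations are given as a rotation vector (axis times angle).
In Python, from workcell import * gives the robot as it stands.
- The arm moves only by the shell command python3 -m crank 'ROWS'. ROWS is JSON, a list of rows, each a list of 3 entries, a list of its own where there are three numbers: the shift along the tool's x, y, z in cm, then the turn, a rotation vector about the tool's x, y, z in degrees, then the finger opening in cm, from 0 to 8.78. In form: [[[dx, dy, dz], [rx, ry, rz], claw], ...]. A call has 1 to 5 rows; each row shifts and turns the commanded pose from where the row before left it, along the tool's axes as they then stand; what a row does not reach is not made up. A row lasts 1/8 s, in which the tool goes at most 62.5 mm and 10.7 degrees, less where a joint would pass 70% of its speed; a pose out of reach is approached as far as the arm can. A call with a gripper value outside its range is refused whole. The fingers move at their own pace and stop on an object; the grip force is fixed at half the most. Time passes only in rows, so rows that do not move let the fingers close. It gives the time, the measured TCP pose, the force and the opening at its end, in the units of the state.
- get_obs(): the state, without advancing time (a new reading comes with each control period).
- get_image(name): name is "scene" or "top" or "wrist"; returns a dict with "pixels" (420x560x3 uint8, red, green, blue), "mtx" (3x3 intrinsics, pixels), "view" (4x4, takes a point from world to camera coordinates). Camera axes: x right, y down, z forward; pixel columns grow to the right and rows downward; lengths in mm; the calibration is good to about 2 mm. A picture is of the moment at which its call begins. There is no depth.
- close_job(): hands the job in, once; it reports no verdict.
The state is a dict: "t": time; "qpos": joint angles; "qvel": joint speeds; "joint_torque": joint torques, N m; "ee_pos": TCP position; "orientation": TCP orientation; "ft_force": force on the tool from outside, world axes, zero at the start; "moment": the same for the moment, N m; "width": finger opening in mm.
Only numpy, scipy, OpenCV 4.12 (cv2) and the standard library are available. Lean on these libraries where they do the work, as an engineer would, in place of code of your own. Each camera call takes 0.05 s, during which the arm holds its last target.

### The job

Of the two sprung clamp bases on the bench, one has the flat seven-well sample carrier in its pocket and the other is plugged with a knobbed blank: find the loaded one. Pick up the loose upper clamp half by its grip bar, fit it over the two dowels of the loaded base (either way round) until it lies flat on it, then press the closed pair down to the bottom stop of its springs and finish while still holding the upper half and pressing it down there, without letting go. Leave the carrier and the blank in their pockets, do not press down the plugged base, and do not disturb the other things on the bench.

Things in the scene. Friction and masses are not known exactly. Their poses are not given: they have to be found in the camera images.
- cover: Loose upper clamp half, about 0.4 kg: aluminium plate 104 (x) by 84 (y) by 14 mm with two 12 mm through holes at x = +-40 mm, y = 0; on top a black grip bar 56 (x) by 24 (y) mm, 40 mm tall (its top 54 mm above the underside). Origin: centre of the plate's underside; z up. Starts flat on the bench. Seated, its origin is at the base's seat point.
- left_seat (a point): Centre of the left (+y) base's flat top face, 62 mm above the bench; z up, x through its dowels. Aluminium block 104 (x) by 84 (y) by 22 mm, sprung on a fixed grey pedestal 116 by 96 mm. Two steel dowels stand on it at x = +-40 mm, y = 0: 10 mm diameter, tapering from 12 mm up to a 4 mm tip at 22 mm. Between them a round pocket, 59 mm wide, 10 mm deep, holds the carrier or the blank.
- right_seat (a point): Centre of the right (-y) base's flat top face, 62 mm above the bench; z up, x through its dowels. Aluminium block 104 (x) by 84 (y) by 22 mm, sprung on a fixed grey pedestal 116 by 96 mm. Two steel dowels stand on it at x = +-40 mm, y = 0: 10 mm diameter, tapering from 12 mm up to a 4 mm tip at 22 mm. Between them a round pocket, 59 mm wide, 10 mm deep, holds the carrier or the blank.
- left_half (a joint): Spring travel of the left base's aluminium block, m: 0 = up (as at the start), 0.008 = pressed down onto its bottom stop. It moves straight down and springs back. The upper half's weight alone does not move it; with it on, it starts to sink at about 4 N of push and reaches the stop at about 13 N (1200 N/m).
- right_half (a joint): Spring travel of the right base's aluminium block, m: 0 = up (as at the start), 0.008 = pressed down onto its bottom stop. It moves straight down and springs back. The upper half's weight alone does not move it; with it on, it starts to sink at about 4 N of push and reaches the stop at about 13 N (1200 N/m).
- carrier: Sample carrier: flat grey plastic disc, 56 mm diameter, 8 mm thick, with seven dark round wells in its top. Lies in the pocket of one of the two bases (either may be the one), its top 2 mm below the base's top face. Origin: centre of its underside.
- blank: Blank plug: the same grey disc (56 mm, 8 mm thick) without wells, with a knob 22 mm across on a stem in its middle, 30 mm tall in all. Lies in the pocket of the other base. Origin: centre of its underside.
- jar: Bystander: lidded jar, 48 mm diameter, 52 mm tall, between the two bases. Origin: centre of its underside.
- collar: Bystander: flat steel ring, 40 mm outside diameter, 10 mm tall. Origin: centre of its underside.
- petri: Bystander: clear closed culture dish, 90 mm diameter, 15 mm tall, at the left. Origin: centre of its underside.
- tipbox: Bystander: grey tip box 122 by 82 mm, 48 mm tall, at the left front. Origin: centre of its underside.
- tuberack: Bystander: white tube rack 110 by 50 mm with four capped tubes, 78 mm tall, at the right front. Origin: centre of its underside.
- pipette: Bystander: hand pipette lying down, about 220 mm long, 24 mm thick, at the right. Origin: under its middle.
Mind the look-alikes: they are no part of the job. Leave any orange or pink look-alike of the part that bears left_seat alone.

How it is judged:
By the outcome, as a careful person would: the job done as asked, in the order asked, and still so for the second after the job is handed in, while the arm keeps its last pose, push and grip.
It also fails if it takes over 34 s, if anything falls off the work surface, if the arm or the gripper's body presses on something with over 40 N, if the wrist force passes 120 N, or if a joint passes its speed limit or range.

## Working session

There is one attempt and no reset: what is moved stays moved. The work goes in short steps, Python scripts to look and compute and a shell command to move; the robot and the scene stay as the last step left them, time stands still between calls to the robot, and variables do not carry over. Pictures are saved under pics/ and viewed, and the job is handed in when it is done.

```bash
mkdir -p pics; ls; python3 - <<'E'
from workcell import *
import cv2
o=get_obs();print(o)
for n in("scene","top","wrist"):
    d=get_image(n);cv2.imwrite(f"pics/{n}0.png",d["pixels"][:,:,::-1]);print(n,d["mtx"].tolist(),d["view"].round(4).tolist())
E
```

```text
pics
{'t': 0.0, 'qpos': array([ 1.10703175e+00,  4.23809985e-01,  1.63067869e+00, -8.15764941e-06,
        1.08860424e+00, -1.89859068e-02]), 'qvel': array([-0.00067353, -0.00240454, -0.00032627, -0.00148725, -0.00092869,
        0.00098527]), 'joint_torque': array([ 2.28366240e-03, -5.44634414e+01, -2.73668075e+01,  6.44754712e-02,
        2.26905226e-02, -1.26039499e-04]), 'ee_pos': array([268.63549193, 563.71189772, 221.92540898]), 'orientation': array([-0.87645619,  1.38869457,  0.87517187]), 'ft_force': array([0.04867983, 0.65402217, 0.41958931]), 'moment': array([ 0.01643619, -0.03863258, -0.0391705 ]), 'width': 87.75039128961161}
scene [[419.7085473575756, 0.0, 284.4253699348757], [0.0, 419.7085473575756, 211.32429975929523], [0.0, 0.0, 1.0]] [[-0.4811, 0.8767, -0.0028, 267.0379], [0.6445, 0.3515, -0.679, -323.1134], [-0.5943, -0.3285, -0.7341, 1281.3322], [0.0, 0.0, 0.0, 1.0]]
top [[448.2246333546134, 0.0, 276.40538573050344], [0.0, 448.2246333546134, 204.27549497804253], [0.0, 0.0, 1.0]] [[0.0015, -0.9997, 0.0236, -13.663], [-0.9841, -0.0057, -0.1773, 567.2494], [0.1774, -0.0229, -0.9839, 954.2524], [0.0, 0.0, 0.0, 1.0]]
wrist [[300.32016164099275, 0.0, 282.62133031257565], [0.0, 300.32016164099275, 202.04615593497144], [0.0, 0.0, 1.0]] [[0.4301, 0.9028, -0.0016, -623.4459], [0.8668, -0.4125, 0.2802, -33.7666], [0.2523, -0.1219, -0.9599, 391.5162], [0.0, 0.0, 0.0, 1.0]]
```

View pics/scene0.png

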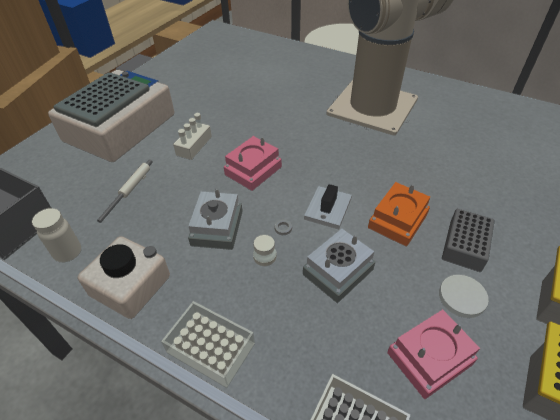

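View pics/top0.png

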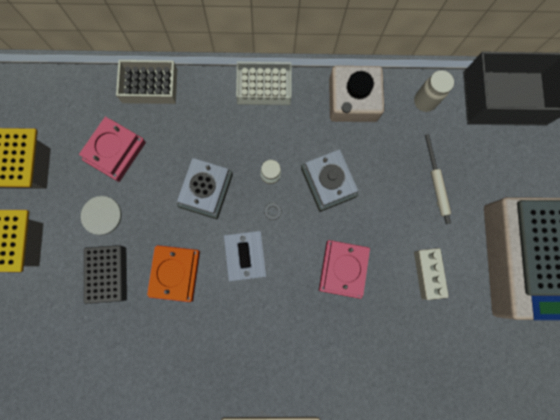

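View pics/wrist0.png

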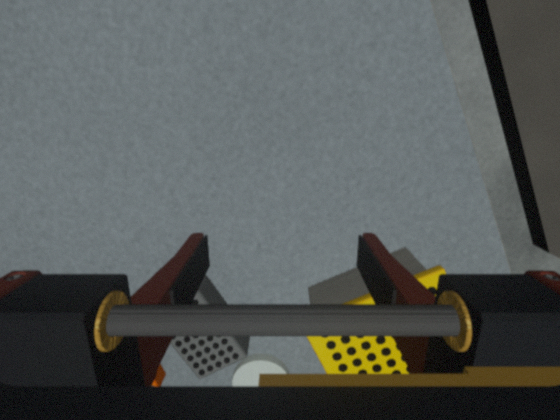

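```bash
python3 - <<'E'
import cv2,numpy as np
t=cv2.imread('pics/top0.png');s=cv2.imread('pics/scene0.png')
a=cv2.resize(t[150:230,170:240],None,fx=5,fy=5,interpolation=3)
b=cv2.resize(t[220:300,210:280],None,fx=5,fy=5,interpolation=3)
cv2.imwrite('pics/z1.png',np.hstack([a,b]))
a=cv2.resize(s[215:305,295:385],None,fx=4.4,fy=4.4,interpolation=3)
b=cv2.resize(s[170:260,285:375],None,fx=4.4,fy=4.4,interpolation=3)
cv2.imwrite('pics/z2.png',np.hstack([a,b]))
E
```

```text
(no output)
```

View pics/z1.png

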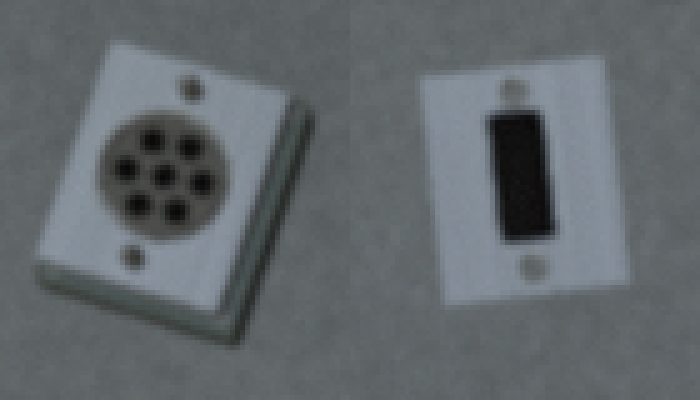

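View pics/z2.png

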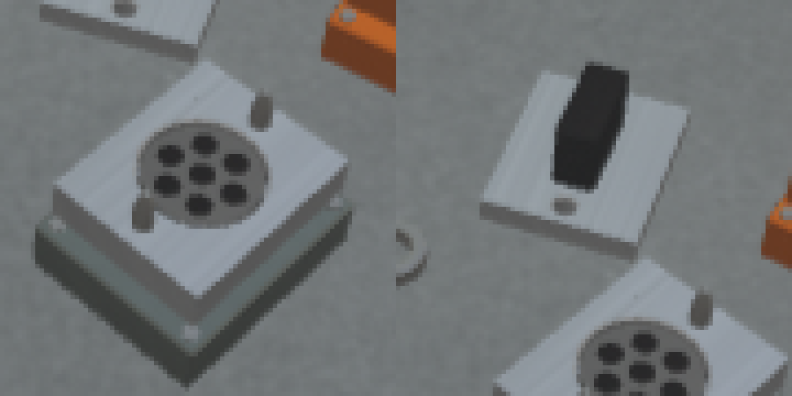

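```bash
cat > h.py <<'E'
from workcell import *
import cv2,numpy as np
from scipy.optimize import least_squares
from scipy.spatial.transform import Rotation as R
def proj(d,P):
    P=np.atleast_2d(P);q=P@d["view"][:3,:3].T+d["view"][:3,3];q=q@np.array(d["mtx"]).T
    return q[:,:2]/q[:,2:]
def place(p,L):
    c,s=np.cos(p[2]),np.sin(p[2]);L=np.asarray(L,float)
    return np.c_[p[0]+c*L[:,0]-s*L[:,1],p[1]+s*L[:,0]+c*L[:,1],L[:,2]]
def fit(obs,p0):  # obs: list of (cam, local pts, pixels)
    f=lambda p:np.concatenate([(proj(d,place(p,L))-np.asarray(px)).ravel() for d,L,px in obs])
    return least_squares(f,p0)
E
python3 - <<'E'
from h import *
T=get_image("top");S=get_image("scene")
un=lambda p,o,s:np.array(o)+(np.array(p,float)+.5)/s-.5
cor=lambda z:np.array([[52,42,z],[52,-42,z],[-52,-42,z],[-52,42,z]],float)
bt=un([(113,42),(292,93),(222,312),(38,262)],(170,150),5)
ct=un([(70,76),(254,56),(280,284),(94,304)],(210,220),5)
bs=un([(198,298),(55,185),(208,65),(348,158)],(295,215),4.4)
cs=un([(86,205),(151,72),(292,110),(242,244)],(285,170),4.4)
for nm,z,t,s,p0 in(("base",62,bt,bs,(600,150,-.3)),("cover",14,ct,cs,(450,70,.1))):
    best=None
    for k in range(4):
        sp=np.roll(s,k,0)
        r=fit([(T,cor(z),t),(S,cor(z),sp)],p0)
        if best is None or r.cost<best[0].cost:best=(r,k,sp)
    r,k,sp=best
    print(nm,r.x.round(3),"cost",r.cost.round(2),k,r.fun.round(1))
    print(" top",fit([(T,cor(z),t)],p0).x.round(3)," scene",fit([(S,cor(z),sp)],r.x).x.round(3))
o=get_obs();M=R.from_rotvec(o["orientation"]).as_matrix();print(M.round(3))
d=get_image("wrist");V=d["view"]
print("cam in tool:",(M.T@(-V[:3,:3].T@V[:3,3]-o["ee_pos"])).round(1),(V[:3,:3]@M).round(3))
E
```

```text
base [ 6.09352e+02  1.54546e+02 -2.85000e-01] cost 6.18 0 [-0.9 -0.5 -1.  -0.2 -1.2 -0.2 -0.8 -1.  -0.1 -0.5 -0.8 -0.7 -1.2 -2.1
 -0.2 -0.4]
 top [ 6.08284e+02  1.52396e+02 -2.78000e-01]  scene [ 6.10737e+02  1.56357e+02 -2.93000e-01]
cover [4.56088e+02 6.16440e+01 1.27000e-01] cost 4.58 1 [-0.6 -0.1 -1.  -0.5 -0.7 -0.7 -0.6 -0.  -0.7 -0.4 -0.7 -1.7 -1.  -0.8
  0.4 -0.6]
 top [4.55331e+02 5.99500e+01 1.18000e-01]  scene [4.58035e+02 6.38040e+01 1.38000e-01]
[[-0.    -0.903  0.43 ]
 [-0.001  0.43   0.903]
 [-1.     0.    -0.001]]
cam in tool: [-162.3   77.4   -0.7] [[ 0.    0.    1.  ]
 [-0.28 -0.96  0.  ]
 [ 0.96 -0.28 -0.  ]]
```

```bash
python3 -m crank '[[[0,-3.85,-3.73],[0,0,0],8.7],[[0,-3.85,-3.73],[0,0,0],8.7],[[0,-3.85,-3.73],[0,0,0],8.7],[[0,-3.85,-3.73],[0,0,0],8.7],[[0,-3.85,-3.73],[0,0,0],8.7]]'
python3 -m crank '[[[0,-3.85,-3.73],[0,0,0],8.7],[[0,-3.85,-3.73],[0,0,0],8.7],[[0,-3.85,-3.73],[0,0,0],8.7],[[0,-3.85,-3.73],[0,0,0],8.7],[[0,-3.85,-3.73],[0,0,0],8.7]]'
python3 -m crank '[[[0,0,0],[-8.2,0,0],8.7],[[0,0,0],[-8.2,0,0],8.7],[[0,0,0],[-8.2,0,0],8.7],[[0,0,0],[-8.2,0,0],8.7],[[0,0,0],[0,0,0],8.7]]'
python3 - <<'E'
from h import *
d=get_image("wrist");cv2.imwrite("pics/w1.png",d["pixels"][:,:,::-1])
o=get_obs();print(o["t"],o["ee_pos"],o["qpos"],R.from_rotvec(o["orientation"]).as_matrix().round(3))
cv=lambda z:np.array([[52,42,z],[52,-42,z],[-52,-42,z],[-52,42,z],[40,0,z],[-40,0,z]])
print(proj(d,place([456.1,61.6,.127],cv(14))).round(0).tolist())
E
```

```text
t: 0.92
ee_pos: [362.8, 311.5, 222.9]
orientation: [-0.876, 1.387, 0.876]
ft_force: [1.3, 0.6, -0.8]
width: 87.1
t: 1.55
ee_pos: [456.5, 60.1, 222.9]
orientation: [-0.876, 1.387, 0.875]
ft_force: [1.1, 0.6, -0.2]
width: 87.2
t: 2.17
ee_pos: [455.9, 61.8, 222.7]
orientation: [-1.302, 1.147, 1.302]
ft_force: [0.2, 1.1, 0.2]
width: 87.3
2.225 [455.93138233  61.81255699 222.73726156] [ 1.08870422e-01  1.78694616e-01  1.98203192e+00  2.77916988e-05
  9.80764269e-01 -1.58664482e+00] [[ 0.    -0.992 -0.124]
 [ 0.    -0.124  0.992]
 [-1.    -0.     0.   ]]
[[315.0, 218.0], [251.0, 218.0], [248.0, 137.0], [317.0, 137.0], [283.0, 209.0], [283.0, 147.0]]
```

View pics/w1.png

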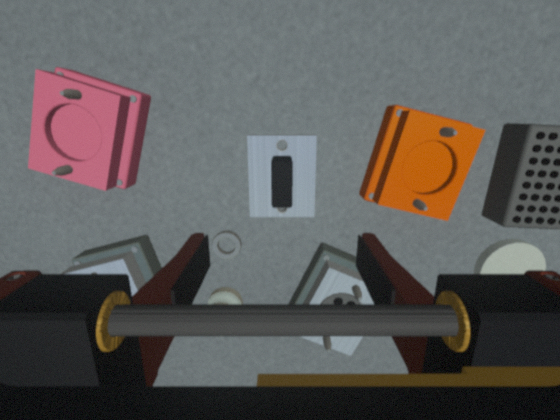

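```bash
python3 -m crank '[[[5,0,0],[0,0,0],8.7],[[5,0,0],[0,0,0],8.7],[[4,0,0],[0,0,0],8.7],[[3,0,0],[0,0,0],8.7],[[2,0,0],[0,0,0],8.7]]'
python3 -m crank '[[[1,0,0],[0,0,0],8.7],[[0.5,0,0],[0,0,0],8.7],[[0,0,0],[0,0,0],6],[[0,0,0],[0,0,0],4],[[0,0,0],[0,0,0],1]]'
python3 -m crank '[[[0,0,0],[0,0,0],1],[[0,0,0],[0,0,0],1],[[0,0,0],[0,0,0],1]]'
```

```text
t: 2.85
ee_pos: [455.4, 61.8, 31.2]
orientation: [-1.3, 1.149, 1.302]
ft_force: [-1.4, 0.4, 0.0]
width: 86.6
t: 3.48
ee_pos: [456.4, 61.9, 18.2]
orientation: [-1.303, 1.145, 1.302]
ft_force: [-0.4, -1.0, -0.6]
width: 60.7
t: 3.85
ee_pos: [456.0, 61.8, 17.7]
orientation: [-1.303, 1.146, 1.303]
ft_force: [0.3, -0.2, 0.9]
width: 30.5
```

```bash
python3 -m crank '[[[0,0,0],[0,0,0],1],[[0,0,0],[0,0,0],1],[[0,0,0],[0,0,0],1]]'
python3 -m crank '[[[-1,0,0],[0,0,0],1],[[-2,0,0],[0,0,0],1],[[-4,0,0],[0,0,0],1],[[-4,0,0],[0,0,0],1],[[0,0,0],[0,0,0],1]]'
python3 - <<'E'
from h import *
d=get_image("wrist");cv2.imwrite("pics/w2.png",d["pixels"][:,:,::-1])
o=get_obs();print(o["t"],o["ee_pos"],o["width"],R.from_rotvec(o["orientation"]).as_matrix().round(3))
d=get_image("scene");cv2.imwrite("pics/s2.png",d["pixels"][:,:,::-1])
E
```

```text
t: 4.22
ee_pos: [455.9, 61.7, 17.7]
orientation: [-1.303, 1.146, 1.303]
ft_force: [0.1, -1.2, 0.4]
width: 23.7
t: 4.85
ee_pos: [457.7, 62.1, 130.2]
orientation: [-1.305, 1.141, 1.298]
ft_force: [0.2, -0.3, -4.0]
width: 24.1
4.9 [456.43807904  61.95359446 128.57936051] 24.031395636496327 [[ 0.003 -0.992 -0.127]
 [ 0.    -0.127  0.992]
 [-1.    -0.003  0.   ]]
```

View pics/w2.png

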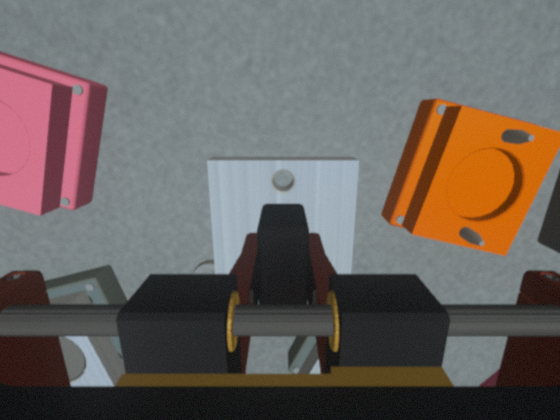

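View pics/s2.png

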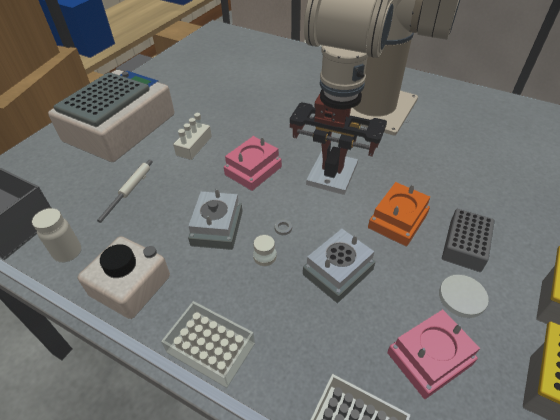

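```bash
python3 -m crank '[[[-2,-2.0,0],[0,0,0],1],[[-2,-4.5,0.6],[0,0,0],1],[[0,-4.5,0.6],[0,0,0],1],[[0,-4.5,0.6],[0,0,0],1],[[0,-4.5,0.6],[0,0,0],1]]'
python3 -m crank '[[[0,-3.8,0.4],[0,0,0],1],[[0,-2,0.2],[7.9,0,0],1],[[0,0,0],[7.9,0,0],1],[[0,0,0],[7.8,0,0],1],[[0,0,0],[0,0,0],1]]'
python3 - <<'E'
from h import *
d=get_image("wrist");cv2.imwrite("pics/w3.png",d["pixels"][:,:,::-1])
o=get_obs();print(o["t"],o["ee_pos"],o["width"],R.from_rotvec(o["orientation"]).as_matrix().round(3))
cv=lambda z:np.array([[52,42,z],[52,-42,z],[-52,-42,z],[-52,42,z],[40,0,z],[-40,0,z]])
print(proj(d,place([609.35,154.5,-.285],cv(62))).round(0).tolist())
E
```

```text
t: 5.58
ee_pos: [651.1, 111.3, 164.5]
orientation: [-1.301, 1.15, 1.306]
ft_force: [0.8, -0.4, -3.0]
width: 23.7
t: 6.2
ee_pos: [706.6, 124.2, 164.4]
orientation: [-0.997, 1.334, 1.001]
ft_force: [0.1, -0.5, -3.2]
width: 23.7
6.25 [706.77920871 124.24010193 164.95503843] 24.155252571002208 [[-0.004 -0.961  0.278]
 [-0.001  0.278  0.961]
 [-1.     0.004 -0.002]]
[[334.0, 148.0], [238.0, 148.0], [232.0, 13.0], [340.0, 13.0], [286.0, 134.0], [286.0, 30.0]]
```

View pics/w3.png

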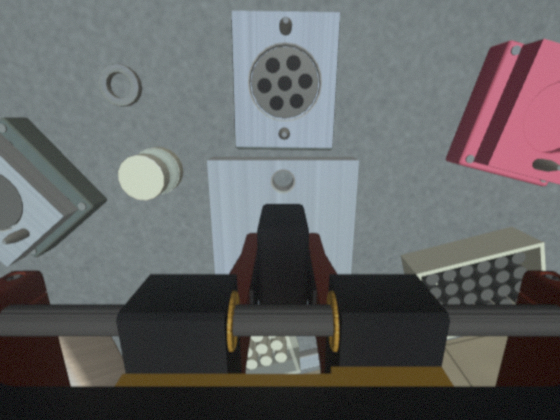

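```bash
python3 - <<'E'
import cv2
t=cv2.imread('pics/w3.png')
cv2.imwrite('pics/z3.png',cv2.resize(t[0:200,195:375],None,fx=3,fy=3,interpolation=2))
cv2.imwrite('pics/z4.png',cv2.resize(t[140:260,195:375],None,fx=4,fy=4,interpolation=2))
E
```

```text
(no output)
```

View pics/z3.png

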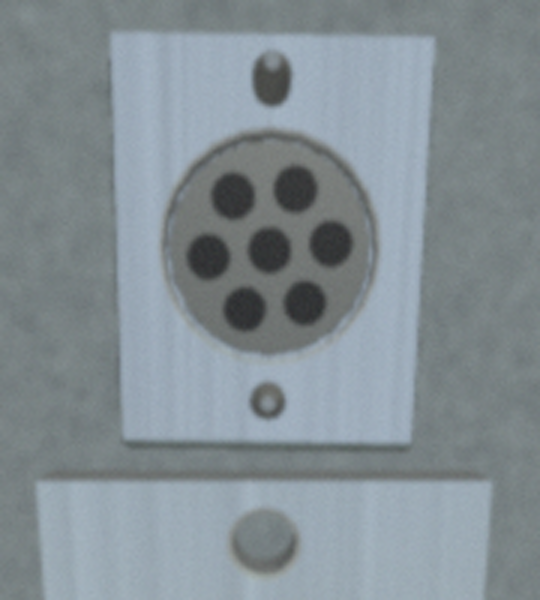

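View pics/z4.png

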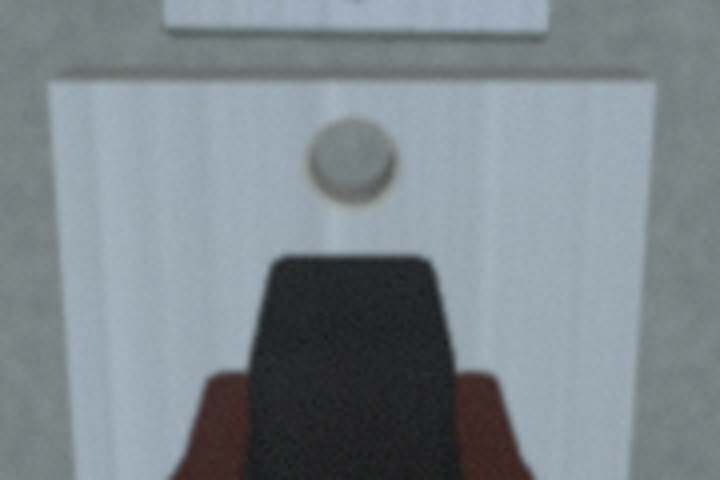

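```bash
python3 - <<'E'
from h import *
d=get_image("wrist");o=get_obs();M=R.from_rotvec(o["orientation"]).as_matrix();p=o["ee_pos"]
un=lambda p,o,s:np.array(o)+(np.array(p,float)+.5)/s-.5
cor=lambda z:np.array([[52,42,z],[52,-42,z],[-52,-42,z],[-52,42,z]],float)
pb=un([(411,444),(122,441),(110,32),(434,37)],(195,0),3)
pt=un([(267,401),(272,61)],(195,0),3)
L=np.array([[40,0,84],[-40,0,84.]])
b=fit([(d,cor(62),pb),(d,L,pt)],[609,154,-.285]);print("base",b.x.round(3),b.fun.round(1))
zt=p[2]-17.7+14
pc=un([(656,81),(50,81),(352,163)],(195,140),4)
C=np.array([[-52,42,zt],[-52,-42,zt],[-40,0,zt]])
pc=un([(50,81),(656,81),(352,163)],(195,140),4);
c=fit([(d,np.array([[-52,-42,zt],[-52,42,zt],[-40,0,zt]]),pc)],[706,124,-.285]);print("cover",c.x.round(3),c.fun.round(1),"tcp",p.round(1))
D=np.array([*(b.x-c.x)[:2],0]);print("world",D.round(1),"tool mm",(M.T@D).round(1),"yaw diff deg",np.degrees(b.x[2]-c.x[2]).round(2))
E
```

```text
base [ 6.08178e+02  1.53408e+02 -2.94000e-01] [-0.1 -0.4  0.1 -0.7 -0.   0.2 -0.   0.   0.1  0.7 -0.   0.1]
cover [ 7.05169e+02  1.24165e+02 -2.81000e-01] [-0.5 -0.3  0.3 -0.2  0.1  0.6] tcp [707.1 124.3 165.6]
world [-97.   29.2   0. ] tool mm [  0.3 101.3   1.2] yaw diff deg -0.74
```

```bash
python3 -m crank '[[[0,3.5,0.04],[0,0,0],1],[[0,3.5,0.04],[0,0,0],1],[[0,3.13,0.04],[0,0,0],1],[[0,0,0],[0.7,0,0],1],[[0,0,0],[0,0,0],1]]'
python3 -m crank '[[[2,0,0],[0,0,0],1],[[2,0,0],[0,0,0],1],[[1.5,0,0],[0,0,0],1],[[0,0,0],[0,0,0],1],[[0,0,0],[0,0,0],1]]'
python3 - <<'E'
from h import *
o=get_obs();M=R.from_rotvec(o["orientation"]).as_matrix();print(o["t"],o["ee_pos"],M.round(3))
t=np.array([608.18,153.41,0])-np.array([705.17-707.1,124.165-124.3,0]) 
print("target tcp",t, "tool err mm",(M.T@(t-o["ee_pos"])).round(1))
d=get_image("scene");cv2.imwrite("pics/s4.png",cv2.resize(d["pixels"][150:320,250:430,::-1],None,fx=3,fy=3,interpolation=2))
E
```

```text
t: 6.92
ee_pos: [611.8, 154.0, 167.8]
orientation: [-0.989, 1.334, 0.988]
ft_force: [0.2, -0.2, -3.6]
width: 24.1
t: 7.55
ee_pos: [611.5, 154.0, 112.7]
orientation: [-0.988, 1.335, 0.988]
ft_force: [-0.0, 1.3, -3.6]
width: 24.0
7.55 [611.45441379 154.02860189 112.71240719] [[ 0.    -0.956  0.292]
 [ 0.     0.292  0.956]
 [-1.    -0.     0.   ]]
target tcp [610.11  153.545   0.   ] tool err mm [112.7   1.2  -0.9]
```

View pics/s4.png

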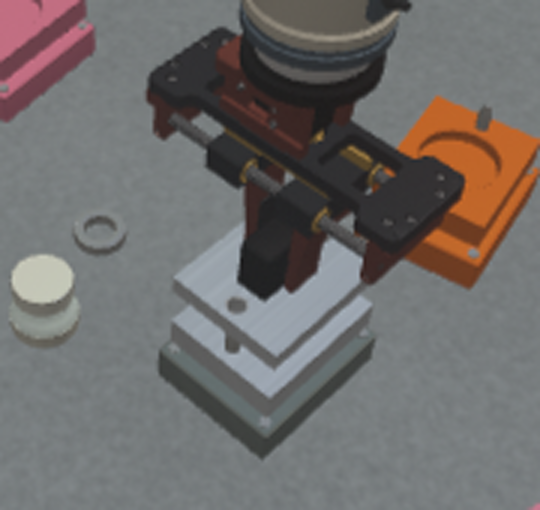

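```bash
python3 -m crank '[[[0,0.1,-0.06],[0,0,0],1],[[0.5,0,0],[0,0,0],1],[[0.5,0,0],[0,0,0],1],[[0.4,0,0],[0,0,0],1],[[0,0,0],[0,0,0],1]]'
```

```text
t: 8.22
ee_pos: [609.6, 153.6, 98.1]
orientation: [-0.988, 1.336, 0.989]
ft_force: [-0.3, -0.3, -4.2]
width: 23.8
```

```bash
python3 - <<'E'
from h import *
d=get_image("scene");cv2.imwrite("pics/s5.png",cv2.resize(d["pixels"][200:310,270:400,::-1],None,fx=5,fy=5,interpolation=2))
d=get_image("wrist");cv2.imwrite("pics/w5.png",cv2.resize(d["pixels"][120:280,180:380,::-1],None,fx=3.5,fy=3.5,interpolation=2))
E
```

```text
(no output)
```

View pics/s5.png

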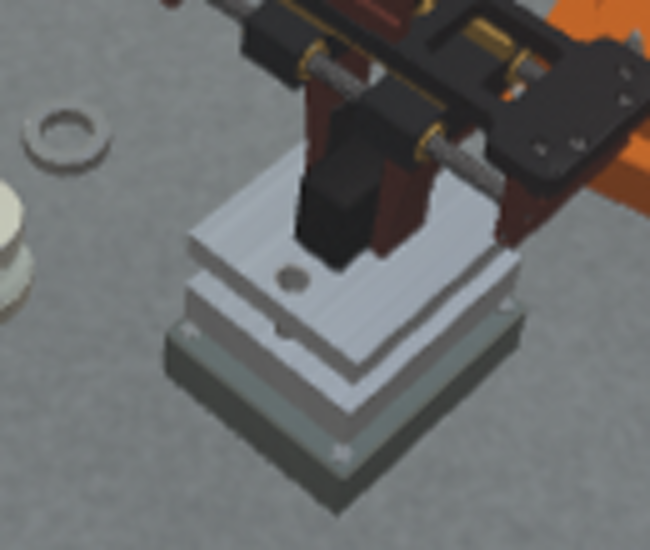

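View pics/w5.png

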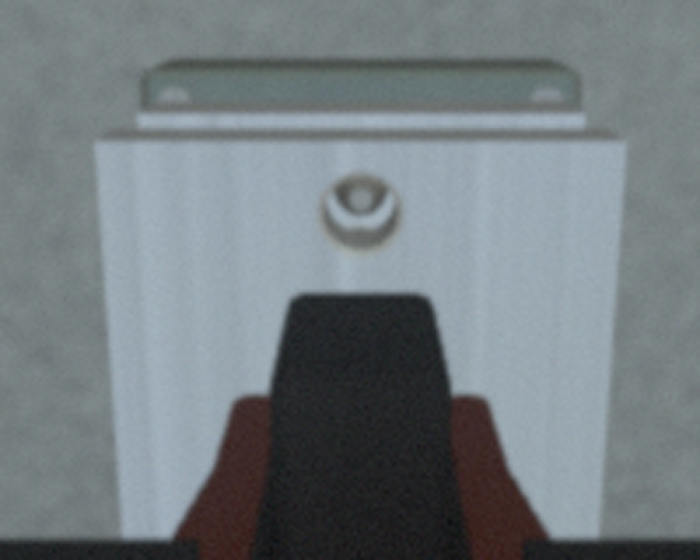

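```bash
python3 -m crank '[[[0.3,0,0],[0,0,0],1],[[0.3,0,0],[0,0,0],1],[[0,0,0],[0,0,0],1]]'
python3 -m crank '[[[0.3,0,0],[0,0,0],1],[[0.2,0,0],[0,0,0],1],[[0,0,0],[0,0,0],1]]'
```

```text
t: 8.7
ee_pos: [609.7, 153.6, 92.3]
orientation: [-0.988, 1.336, 0.988]
ft_force: [-0.2, -0.7, -3.0]
width: 24.2
t: 9.07
ee_pos: [609.8, 153.7, 87.4]
orientation: [-0.988, 1.335, 0.988]
ft_force: [-0.1, -0.4, -3.9]
width: 24.0
```

```bash
python3 -m crank '[[[0.3,0,0],[0,0,0],1],[[0.2,0,0],[0,0,0],1],[[0,0,0],[0,0,0],1]]'
python3 -m crank '[[[0.2,0,0],[0,0,0],1],[[0.1,0,0],[0,0,0],1],[[0,0,0],[0,0,0],1]]'
```

```text
t: 9.45
ee_pos: [609.8, 153.7, 82.4]
orientation: [-0.988, 1.335, 0.988]
ft_force: [0.3, -0.1, -3.6]
width: 23.6
t: 9.82
ee_pos: [610.1, 153.7, 79.7]
orientation: [-0.988, 1.335, 0.988]
ft_force: [-0.7, -0.5, -2.3]
width: 23.5
```

```bash
python3 -m crank '[[[0.1,0,0],[0,0,0],1],[[0,0,0],[0,0,0],1]]'
python3 -m crank '[[[0.2,0,0],[0,0,0],1],[[0.1,0,0],[0,0,0],1],[[0,0,0],[0,0,0],1]]'
python3 -m crank '[[[0.2,0,0],[0,0,0],1],[[0.1,0,0],[0,0,0],1],[[0,0,0],[0,0,0],1]]'
```

```text
t: 10.07
ee_pos: [610.1, 153.7, 79.2]
orientation: [-0.988, 1.335, 0.988]
ft_force: [-2.1, -0.9, 4.2]
width: 23.8
t: 10.45
ee_pos: [610.1, 153.7, 76.3]
orientation: [-0.988, 1.335, 0.988]
ft_force: [-3.5, -1.2, 7.3]
width: 23.5
t: 10.82
ee_pos: [610.1, 153.8, 73.7]
orientation: [-0.988, 1.335, 0.988]
ft_force: [-4.4, -1.3, 10.2]
width: 23.5
```

```bash
python3 -m crank '[[[0.1,0,0],[0,0,0],1],[[0,0,0],[0,0,0],1]]'
python3 -m crank '[[[0.1,0,0],[0,0,0],1],[[0,0,0],[0,0,0],1]]'
python3 -m crank '[[[0.1,0,0],[0,0,0],1],[[0,0,0],[0,0,0],1]]'
```

```text
t: 11.08
ee_pos: [610.1, 153.7, 72.8]
orientation: [-0.988, 1.335, 0.988]
ft_force: [-5.1, -1.5, 12.0]
width: 24.2
t: 11.32
ee_pos: [610.1, 153.7, 72.0]
orientation: [-0.988, 1.335, 0.988]
ft_force: [-4.9, -1.2, 12.7]
width: 23.9
t: 11.58
ee_pos: [610.1, 153.7, 71.7]
orientation: [-0.988, 1.335, 0.988]
ft_force: [-6.8, -1.8, 19.2]
width: 23.8
```

```bash
python3 -m crank '[[[0.05,0,0],[0,0,0],1],[[0,0,0],[0,0,0],1],[[0,0,0],[0,0,0],1]]'
python3 - <<'E'
from h import *
for i in range(4):
    o=get_obs();
    d=get_image("scene");print(o["t"],o["ee_pos"].round(2),o["ft_force"].round(1),o["width"].round(1))
cv2.imwrite("pics/s6.png",cv2.resize(d["pixels"][200:310,270:400,::-1],None,fx=5,fy=5,interpolation=2))
cv2.imwrite("pics/s6f.png",d["pixels"][:,:,::-1])
d=get_image("wrist");cv2.imwrite("pics/w6.png",cv2.resize(d["pixels"][120:280,180:380,::-1],None,fx=3.5,fy=3.5,interpolation=2))
E
```

```text
t: 11.95
ee_pos: [610.1, 153.7, 71.6]
orientation: [-0.988, 1.335, 0.988]
ft_force: [-9.5, -2.3, 22.5]
width: 23.7Traceback (most recent call last):
  File "<stdin>", line 4, in <module>
AttributeError: 'float' object has no attribute 'round'
```

```bash
python3 - <<'E'
from h import *
for i in range(4):
    o=get_obs();
    d=get_image("scene");print(o["t"],o["ee_pos"].round(2),o["ft_force"].round(1),o["moment"].round(2),round(o["width"],1))
cv2.imwrite("pics/s6.png",cv2.resize(d["pixels"][200:310,270:400,::-1],None,fx=5,fy=5,interpolation=2))
cv2.imwrite("pics/s6f.png",d["pixels"][:,:,::-1])
d=get_image("wrist");cv2.imwrite("pics/w6.png",cv2.resize(d["pixels"][120:280,180:380,::-1],None,fx=3.5,fy=3.5,interpolation=2))
E
```

```text
12.0 [610.13 153.73  71.64] [-9.7 -2.8 22.6] [-0.51  1.69 -0.03] 23.6
12.05 [610.14 153.73  71.67] [-9.3 -1.6 22.9] [-0.48  1.62 -0.02] 23.7
12.1 [610.15 153.71  71.68] [-8.4 -2.8 23.1] [-0.49  1.62  0.  ] 24.0
12.15 [610.15 153.72  71.67] [-8.7 -2.8 23. ] [-0.52  1.6   0.  ] 23.5
```

View pics/s6.png

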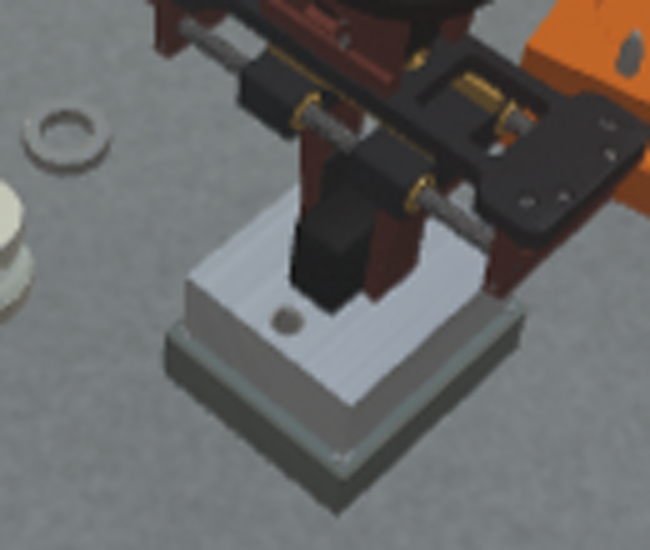

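View pics/w6.png

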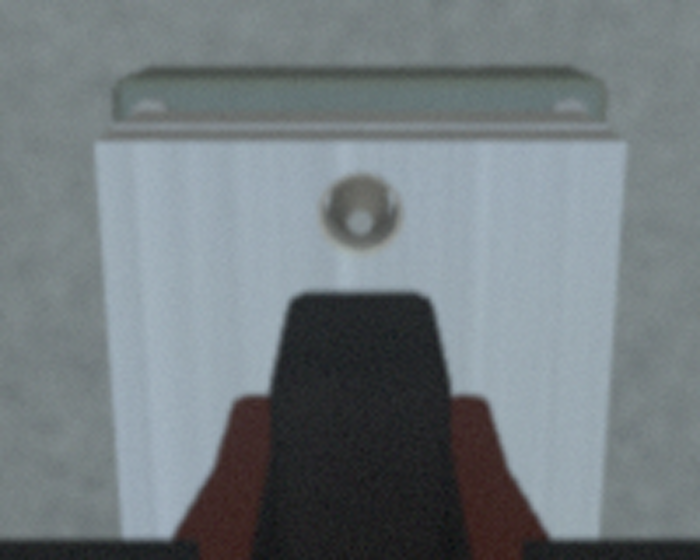

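View pics/s6f.png

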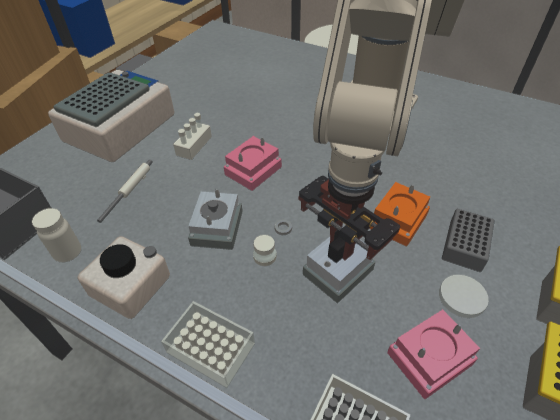

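```bash
python3 -c "
from workcell import *
print(close_job())"
```

```text
the job is handed in; nothing more can be done
None
```

The left (+y) base held the seven-well carrier. I gripped the cover by its bar and fitted it over that base's dowels. I then pressed the closed pair down to its stop and handed in at about 12.2 s, still gripping and pushing.

**Travel and force:** The tool stopped at z = 71.7 mm, 8.0 mm below the seating height of 79.7 mm. The upward force climbed at the spring rate, then jumped from about 13 N to 19 N at the stop. It held steady at 23 N over the last readings.

**Fit and grip:** In the last pictures the cover lies flat on the base with no gap, and a dowel tip shows in the visible hole. The hole sits in the same place in the wrist view as before pressing, so the cover had not slipped in the grip. The opening read about 24 mm, the width of the bar.

**Surroundings:** The plugged base, jar, collar, petri dish and look-alikes look unmoved.

**One imperfect reading:** A sideways force of about 9 N remained, which suggests a slight misalignment in the fit. I left it, since the pair was seated and the force is well under the limits.

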